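# Load a bottle into the bottle cutter and lower its scoring arm

## Task

Gently lay the green bottle on the rollers of the bottle cutter's sloping cradle, neck up the slope and its base fully home against the stop plate, and let go of it without dropping it; then bring the raised scoring arm with the red knob down, so that its wheel rests lightly on the glass. Leave the amber bottle, the steel bowl and the jar where they are.

Things in the scene. Friction and masses are not known exactly. Their poses are not given: they have to be found in the camera images.
- green_bottle: Loose green glass bottle, 185 mm long, 0.2 to 0.34 kg; body 60 mm across for the first 124 mm, then a shoulder and a 27 mm neck. Origin: centre of its base disc, on its axis; x runs along the bottle to the neck. Starts lying level in one of the rack's two places, neck away from the robot, axis about 66 mm above the table. Balances about 75 mm from the base.
- amber_bottle: Bystander: amber bottle of the same shape, origin and axes, lying loose in the other place of the rack, parallel to the green one, 110 mm between axes.
- rack: Fixed low wooden rack, 215 mm along its y. Origin: centre of its underside; x along the bottles, away from the robot. Two cross rails, 18 mm thick, at x = -45 and 45 mm, with V saddles at y = -55 and 55 mm, up to 55 mm high. A bottle's base lies at x = -62 mm, so the rails stand 17 and 107 mm from the base and its sides are free between them.
- cutter: Fixed blue bottle cutter, base plate 230 x 140 mm on the table. Origin: centre of its underside; x points up the cradle's slope, away from the robot, y to its left. It carries the cradle and the scoring head.
- cradle: Fixed bed of the cutter, sloping 30 degrees. Origin: centre of the stop plate's face, where the centre of a seated bottle's base belongs, 75 mm above the table. x runs up the slope along the seated bottle's axis, y to the left, z square to the bed (30 degrees from vertical, leaning to the robot). Stop plate: 70 mm wide, z = -52 to 20 mm, behind x = 0. Bed's upper face at z = -50 mm.
- roller_mid (a point): Point midway between the two roller axles at their upper end: in the cradle frame x = 112, y = 0, z = -34.6 mm. Black rubber rollers, radius 10 mm, turn freely at y = -20 and 20 mm; two pairs, at x = 20 to 36 and 104 to 120 mm, so a bottle's sides are free between. They grip: a bottle may not slide down by itself.
- pivot_pin (a point): Point on the scoring arm's hinge axis, which is parallel to the cradle's x: in the cradle frame x = 113, y = 60, z = 52 mm. The fork around it stands at x = 100 to 126, y = 50 to 70 mm, up to z = 60 mm.
- scoring_arm (a joint): Arm angle, rad. 0: arm lies across the bed towards the cradle's -y, its wheel just touching a seated bottle; positive is raised, 1.57 square to the bed; stops at -0.2 and 2.0. Starts parked leaning outward, at 1.65 to 1.9. Stiff damped hinge: 0.5 to 2 N at the knob moves it; above about 1.2 it stays where left, below about 0.9 it sinks slowly, in a few seconds, by its own weight.
- red_knob (a point): Centre of the red ball knob, 26 mm across, at the free end of the scoring arm, 125 mm from the pivot. The arm is a steel bar 10 mm wide (along the cradle's x) and 8 mm thick.
- scoring_wheel: Dark steel scoring wheel, 16 mm across, 4 mm wide, under the middle of the scoring arm, 60 mm from the pivot. Origin: the wheel's centre.
- steel_bowl: Bystander: loose steel bowl, 110 mm across, 45 mm high; origin under its centre.
- frit_jar: Bystander: loose blue jar with a steel lid, 76 mm across, 110 mm high; origin under its centre.
There are look-alikes about, which are no part of the job. Of the things like the green_bottle, leave any that is pink; of the rest the larger one is meant.

How it is judged (in metres and radians):
On the way:
1. the green bottle lies on the rollers, base against the stop plate, let go, the scoring arm still up (distance between green_bottle and cradle below 0.006 m and x of green_bottle in the frame of cradle below 0.004 m and angle between the x axis of green_bottle and the x axis of cradle, either way round below 0.06 rad and contact force between the fingers and green_bottle below 0.1 N and linear speed of green_bottle below 0.02 m/s and value of joint scoring_arm above 0.7 rad), for 0.2 s.
At the end, for the whole second after the job is handed in: The green bottle rests on the rollers, neck up the slope, in line with the cradle within 0.06 rad, its base centre within 6 mm of the cradle origin and 4 mm of the stop plate; the scoring arm is down (-0.06 to 0.04 rad), its wheel resting on the glass (distance between green_bottle and cradle below 0.006 m and x of green_bottle in the frame of cradle below 0.004 m and angle between the x axis of green_bottle and the x axis of cradle, either way round below 0.06 rad and linear speed of green_bottle below 0.02 m/s and value of joint scoring_arm between -0.06 and 0.04 rad and contact force between scoring_wheel and green_bottle above 0.1 N); the robot touches nothing.
It fails at once if the amber bottle, the steel bowl or the jar is moved more than 15 mm (distance of any of amber_bottle, steel_bowl, frit_jar from where it was at the start of the episode above 0.015 m).
It fails at once if the bottle is knocked or pressed against the cutter with more than 60 N (contact force between green_bottle and cutter above 60 N).
It fails at once if the scoring wheel is pressed on the glass with more than 25 N (contact force between scoring_wheel and green_bottle above 25 N).
It fails at once if the bottle is dropped or rammed into the cradle: it moves faster than 0.25 m/s with its base within 25 mm of its seat (distance between green_bottle and cradle below 0.025 m and linear speed of green_bottle above 0.25 m/s).
It also fails if it takes over 59 s, if anything falls off the work surface, if the arm or the gripper's body presses on something with over 40 N, if the wrist force passes 120 N, or if a joint passes its speed limit or range.

## Robot

A 7-joint arm with a two-finger parallel gripper is mounted at the origin on the work surface. World frame = base frame: x ahead of the robot, y to its left, z up, the work surface at z = 0. Lengths are in m, angles in degrees, forces in N, time in s.
With the tool pointing down it reaches from about 0.425 to 0.875 m from the base axis. Payload 4.7 kg.
Tool frame: the origin (TCP) lies on the centre line of the jaws, within the pads' length; the fingertips stand 17 mm ahead of it and the grasp point (between the pads) lies 2 mm behind it; z points along the fingers, y is the line along which they close (so a half turn about z gives the same grasp; the last joint's range is limited). The gripper opens to 87 mm and grips with 3 to 60 N. Pads are 19 mm wide; open, the fingers measure 117 mm over their backs; the gripper's body (75 mm by 190 mm) begins 51 mm behind the grasp point.
Start: joints at [76.725, 18.392, -4.016, 83.108, 1.295, 78.541, -3.26], TCP at [0.158, -0.63, 0.24] pointing down, gripper open.
Joint ranges: [-163.93, 163.93], [-17.29, 119.83], [-79.2, 71.16], [3.27, 140.29], [-89.18, 269.18], [5.43, 117.66], [-154.24, 154.24]. Speed limits (degrees/s): [147.25, 147.25, 180, 180, 180, 180, 180].

## Interface

Orientations are given as [roll, pitch, yaw] about the fixed x, y, z axes, in that order (R = Rz(yaw) Ry(pitch) Rx(roll)).
In Python, from cell import env, read_camera gives the robot as it stands.
- The arm moves only by the shell command python3 -m jog 'ROWS' [FORCE]. ROWS is JSON, a list of rows, each a list of 5 numbers: the opening, from 0 (shut) to 1 (fully open), then the shift along the tool's x, y, z each as a share of 0.02 m, from -1 to 1, then the turn about the tool's z as a share of 45 degrees, from -1 to 1. In form: [[gripper, x, y, z, yaw], ...]. A call has 1 to 12 rows; each row shifts and turns the commanded pose from where the row before left it, along the tool's axes as they then stand; what a row does not reach is not made up. A row lasts 1/12 s, in which the tool goes at most 41.7 mm and 7.16 degrees, less where a joint would pass 70% of its speed; a pose out of reach is approached as far as the arm can. A call with a number of a shift or a turn outside -1 to 1 is refused whole. A call with a gripper value outside its range is refused whole. The fingers move at their own pace and stop on an object; FORCE is the grip in N (left out, the last holds). Time passes only in rows, so rows that do not move let the fingers close. It gives the time, the measured TCP pose, the force, the opening and the grip force at its end, in the units of the state.
- env.get_obs(): the state, without advancing time (a new reading comes with each control period).
- read_camera(name): name is "scene" or "side" or "wrist"; returns a dict with "color" (420x560x3 uint8, red, green, blue), "range_z" (420x560 float32, m along the optical axis (not along the pixel's ray), 0 where there is no reading), "mtx" (3x3 intrinsics, pixels), "world_from_camera" (4x4, takes a point from camera to world coordinates); the wrist camera has in their place "T_tool_cam" (4x4, takes a point from camera to tool coordinates, whose origin is the TCP and whose axes are the flange's). Camera axes: x right, y down, z forward; pixel columns grow to the right and rows downward; lengths in m; the calibration is good to about 2 mm. The wrist camera is an equidistant fisheye: a pixel r from the principal point sees the ray r / f radians off the axis. A picture is of the moment at which its call begins: read the wrist's pose just before it.
- env.sign_off(): hands the job in; it is judged then, once.
The state is a dict: "time_s": time; "qpos": joint angles; "joint_velocities": joint speeds; "effort": joint torques, N m; "tool_pos": TCP position; "tool_rot": TCP orientation; "force": force on the tool from outside, world axes, zero at the start; "wrist_torque": the same for the moment, N m; "grip_width": finger opening in m; "grasp_force": force on a finger pad.
Only numpy, scipy, OpenCV 4.12 (cv2) and the standard library are available. Lean on these libraries where they do the work, as an engineer would, in place of code of your own. Each camera call takes 0.05 s, during which the arm holds its last target. There are 200 camera calls.

## Working session

There is one attempt and no reset: what is moved stays moved. The work goes in short steps, Python scripts to look and compute and a shell command to move; the robot and the scene stay as the last step left them, time stands still between calls to the robot, and variables do not carry over. Pictures are saved under pics/ and viewed, at most 10 in all, crops included, and the job is handed in when it is done.

```bash
ls; mkdir -p pics
python3 - <<'E'
from cell import env, read_camera
import cv2,numpy as np
o=env.get_obs(); print(o)
ims=[]
for n in("scene","side"):
    c=read_camera(n); np.savez(f"pics/{n}0.npz",**c); print(n,c["mtx"].tolist(),np.round(c["world_from_camera"],3).tolist())
    cv2.imwrite(f"pics/{n}0.png",c["color"][:,:,::-1])
E
```

```text
pics
{'time_s': 0.0, 'qpos': array([76.72692391, 18.44037281, -4.0138018 , 83.17351792,  1.2944556 ,
       78.54090409, -3.25759868]), 'joint_velocities': array([-0.04633962, -0.05461617, -0.05452222,  0.00980743, -0.04078966,
        0.06164728, -0.01313259]), 'effort': array([ 7.38175856e-06, -4.91300368e+01, -4.04548701e-01, -3.12524021e+01,
       -6.41582161e-02,  4.39174077e-02,  1.63275818e-04]), 'tool_pos': array([ 0.1579529 , -0.62998869,  0.23845849]), 'tool_rot': array([-1.79890409e+02,  5.68896057e-03,  1.40834519e+01]), 'force': array([-0.40515228,  0.53066081, -0.20494703]), 'wrist_torque': array([-0.01581719,  0.0181164 , -0.0159179 ]), 'grasp_force': 0.0, 'grip_width': 0.08694222703768276}
scene [[395.89984556392824, 0.0, 273.8030074912172], [0.0, 395.89984556392824, 207.96053527857947], [0.0, 0.0, 1.0]] [[0.745, 0.567, -0.353, 0.866], [0.667, -0.643, 0.376, -0.359], [-0.013, -0.516, -0.857, 0.815], [0.0, 0.0, 0.0, 1.0]]
side [[538.9691819215883, 0.0, 284.675475835361], [0.0, 538.9691819215883, 212.16893633879732], [0.0, 0.0, 1.0]] [[0.999, -0.02, 0.034, 0.575], [-0.039, -0.658, 0.752, -0.902], [0.008, -0.753, -0.658, 0.883], [0.0, 0.0, 0.0, 1.0]]
```

View pics/scene0.png

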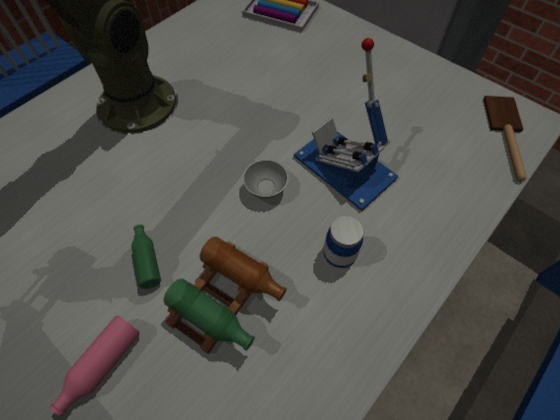

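View pics/side0.png

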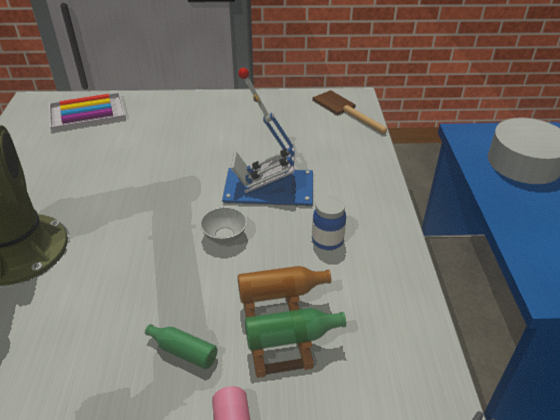

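Candidates: green bottle in the rack (scene px (205,312), side (295,327)), a small green bottle lying on the table (scene (145,257), side (180,345)) and the pink one (scene (95,365)). The one in the rack is green and larger, and it lies in the rack as described, so it is the one meant. I'll measure it and crop to confirm.

```bash
cat > h.py <<'E'
import numpy as np,cv2
from scipy.optimize import least_squares
def load(n): return dict(np.load(f"pics/{n}.npz"))
def world(c,m):
    v,u=np.nonzero(m&(c["range_z"]>0)); d=c["range_z"][v,u]; K=c["mtx"]
    p=np.stack([(u-K[0,2])/K[0,0]*d,(v-K[1,2])/K[1,1]*d,d,np.ones_like(d)])
    return (c["world_from_camera"]@p)[:3].T
def hsv(c,lo,hi):
    h=cv2.cvtColor(c["color"],cv2.COLOR_RGB2HSV); return cv2.inRange(h,np.array(lo),np.array(hi))>0
def comps(m,k=4):
    n,l,s,ce=cv2.connectedComponentsWithStats(m.astype(np.uint8)); o=np.argsort(-s[1:,4])[:k]+1
    return [(l==i,s[i,4],ce[i]) for i in o]
E
python3 - <<'E'
from h import *
S={n:load(n+"0") for n in("scene","side")}
def axis(P):
    P=P[P[:,2]>0.05]
    c0=P[:,:2].mean(0)
    def f(p):
        d=np.array([np.cos(p[2]),np.sin(p[2])]);q=P[:,:2]-p[:2]
        s=q@d;t=q@np.array([-d[1],d[0]]);body=(s-s.min())<0.11
        return np.where(body,np.hypot(t,P[:,2]-p[3])-0.03,0)
    r=least_squares(f,[*c0,0,0.066],loss="soft_l1",f_scale=0.003).x
    d=np.array([np.cos(r[2]),np.sin(r[2])]);s=(P[:,:2]-r[:2])@d
    a,b=np.percentile(s,[.5,99.5]); return r,r[:2]+a*d,r[:2]+b*d,np.sqrt(np.mean(f(r)**2))
for n,c in S.items():
    for nm,lo,hi in(("green",(45,80,30),(85,255,255)),("amber",(5,150,60),(16,255,255))):
        for m,a,ce in comps(hsv(c,lo,hi),3):
            if a<400: continue
            P=world(c,m); print(n,nm,a,ce.round(),P.mean(0).round(3), *[np.round(x,4) for x in axis(P)] if (P[:,2]>.05).sum()>300 else "")
    m,a,ce=comps(hsv(c,(0,180,100),(4,255,255)),1)[0]; P=world(c,m); cam=c["world_from_camera"][:3,3]
    r=least_squares(lambda x:np.linalg.norm(P-x,axis=1)-.013,P.mean(0),loss="soft_l1",f_scale=.002).x
    print(n,"knob",a,ce.round(),r.round(4))
    m=hsv(c,(100,120,40),(125,255,255)); 
    P=world(c,m); P=P[(P[:,2]<.03)&(P[:,2]>0)&(np.abs(P[:,0]-.6)<.25)&(P[:,1]>-.3)]
    rc=cv2.minAreaRect(P[:,:2].astype(np.float32)); print(n,"plate",len(P),P[:,2].mean().round(4),rc, np.round(cv2.boxPoints(rc),3).tolist())
c=S["scene"];cv2.imwrite("pics/crop.png",np.vstack([cv2.resize(c["color"][225:345,130:290,::-1],(640,480))]))
c=S["scene"];cv2.imwrite("pics/cut.png",cv2.resize(c["color"][30:210,280:420,::-1],None,fx=3,fy=3,interpolation=2))
E
```

```text
scene green 2649 [206. 313.] [ 0.623 -0.292  0.089] [-0.9637 -0.5322  0.1524  0.0671] [ 0.5393 -0.3014] [ 0.7174 -0.274 ] 0.0008
scene green 1114 [144. 259.] [ 0.424 -0.294  0.041]
scene amber 1739 [240. 265.] [ 0.604 -0.181  0.091] [-0.9366 -0.4206  0.1548  0.0672] [ 0.5238 -0.1927] [ 0.6999 -0.1652] 0.0009
scene knob 17 [368.  40.] [0.5275 0.2965 0.2826]
scene plate 1896 0.0146 ((0.6484532952308655, 0.1603761613368988), (0.23066826164722443, 0.363045871257782), 54.047420501708984) [[0.4339999854564667, 0.17399999499320984], [0.7279999852180481, -0.03999999910593033], [0.8629999756813049, 0.1469999998807907], [0.5690000057220459, 0.36000001430511475]]
side green 2553 [289. 326.] [ 0.613 -0.303  0.084] [ 0.5178 -0.3054  0.1488  0.0641] [ 0.5351 -0.3028] [ 0.7142 -0.2759] 0.0013
side green 1361 [182. 344.] [ 0.413 -0.302  0.038]
side amber 1301 [280. 280.] [ 0.6   -0.193  0.087] [ 0.4218 -0.2098  0.1556  0.064 ] [ 0.5196 -0.1944] [ 0.697  -0.1666] 0.0015
side knob 137 [84. 99.] [0.0058 0.6378 0.0281]
side plate 1288 0.0115 ((0.6072250008583069, 0.12434294819831848), (0.29313093423843384, 0.28693053126335144), 85.42101287841797) [[0.453000009059906, -0.009999999776482582], [0.7390000224113464, -0.032999999821186066], [0.7620000243186951, 0.2590000033378601], [0.47600001096725464, 0.28200000524520874]]
```

View pics/crop.png

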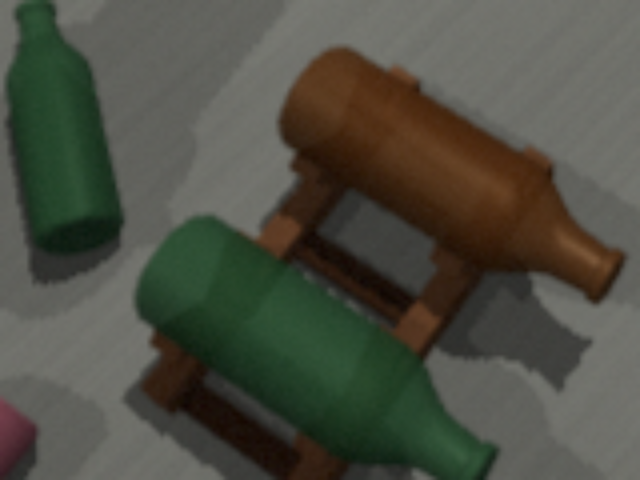

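View pics/cut.png

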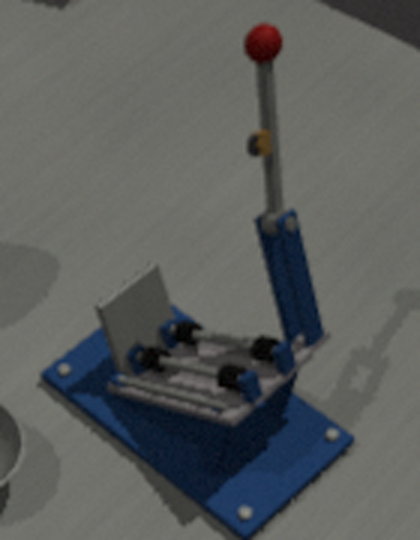

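Crop confirms it: the rack's green bottle (scene px (205,312)) is full size, and the loose green one at (145,257) is clearly smaller. The second crop shows the cutter: the stop plate at its left (near) end, two roller pairs, the blue fork at right, and the raised arm with the red knob at scene (368,44).

```bash
cat > m2.py <<'E'
from h import *
S={n:load(n+"0") for n in("scene","side")}
b0=np.array([.5372,-.3021]);yaw=.150;d=np.array([np.cos(yaw),np.sin(yaw)])
rays=[]
for n,c in S.items():
    m=comps(hsv(c,(45,80,30),(85,255,255)),1)[0][0];P=world(c,m);q=P[:,:2]-b0;s=q@d;t=q@[-d[1],d[0]]
    r=np.hypot(t,P[:,2]-.0655)
    print(n,[(int(a),round(float(np.median(r[abs(s*1000-a)<4]))*1000,1) if 0 else round(float(np.median(r[abs(s*1000-a)<4])*1000),1)) for a in range(0,190,8) if (abs(s*1000-a)<4).sum()>3], s.min().round(4),s.max().round(4))
    h=hsv(c,(0,150,60),(6,255,255))|hsv(c,(174,150,60),(180,255,255))
    box={"scene":(350,30,390,60),"side":(230,60,260,85)}[n]
    mm=np.zeros_like(h);mm[box[1]:box[3],box[0]:box[2]]=1;h&=mm
    v,u=np.nonzero(h);K=c["mtx"];T=c["world_from_camera"]
    (uu,vv),rad=cv2.minEnclosingCircle(np.stack([u,v],1).astype(np.float32))
    ray=T[:3,:3]@[(uu-K[0,2])/K[0,0],(vv-K[1,2])/K[1,1],1];rays.append((T[:3,3],ray/np.linalg.norm(ray)))
    print(n,"knob px",h.sum(),uu,vv,rad)
    bl=comps(hsv(c,(100,120,40),(125,255,255)),6)
    for m,a,ce in bl:
        P=world(c,m)
        if a>500 and abs(P[:,0].mean()-.6)<.2 and P[:,1].mean()>-.1:
            P=P[(P[:,2]<.022)&(P[:,2]>.002)]; hist=np.histogram(P[:,2],bins=np.arange(0,.024,.002)); 
            rc=cv2.minAreaRect(P[:,:2].astype(np.float32)); print(n,"plate",a,ce.round(),hist[0],np.round(cv2.boxPoints(rc),4).tolist(),rc)
A=sum(np.eye(3)-np.outer(r,r) for _,r in rays);B=sum((np.eye(3)-np.outer(r,r))@o for o,r in rays)
k=np.linalg.solve(A,B);print("knob",k.round(4),[np.linalg.norm(np.cross(k-o,r)).round(4) for o,r in rays])
for n,c in S.items():
    for nm,lo,hi,bx in(("jar",(100,60,30),(130,255,255),None),):
        for m,a,ce in comps(hsv(c,lo,hi),6):
            P=world(c,m)
            if a>100 and abs(P[:,0].mean()-.72)<.12 and abs(P[:,1].mean()+.03)<.12:print(n,"jar",a,ce,P.mean(0).round(3),P.min(0).round(3),P.max(0).round(3))
E
python3 m2.py
```

```text
scene [(0, 31.0), (8, 31.0), (16, 31.1), (24, 31.2), (32, 31.4), (40, 31.3), (48, 31.0), (56, 31.4), (64, 31.4), (72, 31.2), (80, 31.4), (88, 31.3), (96, 31.2), (104, 31.1), (112, 31.1), (120, 31.0), (128, 29.0), (136, 25.4), (144, 20.3), (152, 16.8), (160, 15.2), (168, 14.3), (176, 14.5), (184, 13.2)] 0.0009 0.1829
scene knob px 71 367.59375 43.46875 5.619020462036133
scene plate 1885 [348. 178.] [  0   5   0   8  26  93 448 871 369  31   2] [[0.46560001373291016, 0.1444000005722046], [0.6934999823570251, 0.12710000574588776], [0.7038999795913696, 0.26499998569488525], [0.47609999775886536, 0.2822999954223633]] ((0.5847825407981873, 0.2047007828950882), (0.138264998793602, 0.22850191593170166), 85.66256713867188)
side [(0, 28.6), (8, 29.3), (16, 29.0), (24, 29.1), (32, 29.2), (40, 29.6), (48, 29.1), (56, 29.2), (64, 29.2), (72, 29.2), (80, 29.1), (88, 29.2), (96, 29.2), (104, 29.2), (112, 28.9), (120, 28.9), (128, 27.0), (136, 23.2), (144, 17.7), (152, 14.5), (160, 12.9), (168, 11.6), (176, 12.7), (184, 12.7)] -0.0031 0.1813
side knob px 75 242.8333282470703 72.5 4.859224796295166
side plate 1241 [273. 190.] [  0   0   1  40 250 499 342  84   9   1   1] [[0.4643999934196472, 0.13809999823570251], [0.6898000240325928, 0.1200999990105629], [0.7013000249862671, 0.2637999951839447], [0.47589999437332153, 0.28189998865127563]] ((0.5828443765640259, 0.20098444819450378), (0.14422979950904846, 0.22608795762062073), 85.42101287841797)
knob [0.525  0.3053 0.279 ] [np.float64(0.0007), np.float64(0.0007)]
scene jar 362 [341.47237569 247.19060773] [ 0.729 -0.014  0.08 ] [ 0.684 -0.029 -0.001] [0.756 0.066 0.097]
side jar 390 [328.84102564 222.13333333] [ 0.714 -0.018  0.078] [ 0.681 -0.034  0.06 ] [0.753 0.02  0.095]
side jar 111 [326.71171171 245.65765766] [ 0.713 -0.023  0.009] [ 0.683 -0.032  0.001] [ 0.75  -0.001  0.016]
```

```bash
cat >> h.py <<'E'
Y=np.radians(-4.4);C0=np.array([.584,.2028])
def cradle_T(ox=-.0794,oy=0.):
    R0=np.array([[np.cos(Y),-np.sin(Y),0],[np.sin(Y),np.cos(Y),0],[0,0,1]])
    a=np.radians(30);Ry=np.array([[np.cos(a),0,-np.sin(a)],[0,1,0],[np.sin(a),0,np.cos(a)]])
    T=np.eye(4);T[:3,:3]=R0@Ry;T[:3,3]=R0@[ox,oy,0]+[*C0,.075];return T
def incr(P,T=None):
    T=cradle_T() if T is None else T
    return (P-T[:3,3])@T[:3,:3]
E
python3 - <<'E'
from h import *
for n in("scene","side"):
    c=load(n+"0");P=world(c,np.ones((420,560),bool));q=incr(P)*1000
    w=q[(abs(q[:,0])<15)&(q[:,2]>-20)&(q[:,2]<30)&(abs(q[:,1])<50)]
    print(n,"plate",len(w),np.percentile(w,[2,25,50,75,98],axis=0).round(1).tolist())
    ins=w[abs(w[:,1])<28]; ins=ins[ins[:,2]<14]; print("  face",len(ins), np.histogram(ins[:,0],bins=np.arange(-15,16,3))[0])
    A=np.c_[ins[:,1:],np.ones(len(ins))];s=np.linalg.lstsq(A,ins[:,0],rcond=None)[0];print("  x=ay+bz+c",s.round(3))
    w=q[(q[:,0]>90)&(q[:,0]<136)&(q[:,2]>0)&(q[:,2]<58)&(q[:,1]>30)&(q[:,1]<90)];print("  fork",len(w),np.percentile(w,[2,50,98],axis=0).round(1).tolist())
    dk=c["color"].max(2)<45;w=incr(world(c,dk))*1000;w=w[(w[:,0]>5)&(w[:,0]<135)&(w[:,2]>-45)&(w[:,2]<-15)&(abs(w[:,1])<45)]
    for lo,hi in((5,60),(80,135)):
        for sg in(-1,1):
            v=w[(w[:,0]>lo)&(w[:,0]<hi)&(w[:,1]*sg>0)];
            if len(v)>4:print("  roller",len(v),np.median(v,0).round(1),np.ptp(v,axis=0).round(1))
E
```

```text
scene plate 380 [[-3.2, -30.2, -18.8], [1.8, -15.7, -8.6], [2.7, 1.8, 1.5], [3.6, 19.7, 12.5], [5.4, 37.0, 19.6]]
  face 233 [  0   0   0   0   2 117 111   3   0   0]
  x=ay+bz+c [ 2.000e-03 -9.000e-03  2.991e+00]
  fork 325 [[105.3, 53.7, 1.6], [126.2, 59.6, 29.6], [131.5, 72.4, 57.4]]
  roller 79 [ 34.9 -20.3 -32.4] [37.5 20.7 21.1]
  roller 62 [ 34.1  18.7 -34.1] [36.  17.5 20.1]
  roller 69 [121.2 -21.6 -31.2] [25.2 17.8 18.8]
  roller 62 [121.6  17.5 -32.5] [27.5 14.9 18.1]
side plate 216 [[-6.0, -33.4, -19.4], [-1.0, -22.0, -9.2], [0.4, -4.3, 2.0], [1.5, 15.3, 11.7], [2.9, 34.8, 17.8]]
  face 123 [ 0  0  1  1 29 90  2  0  0  0]
  x=ay+bz+c [ 0.028 -0.003  0.817]
  fork 205 [[102.8, 50.0, 1.0], [117.1, 56.4, 34.4], [129.1, 70.2, 57.1]]
```

```bash
python3 -m jog '[[1,0.5,-0.25,0,0.122],[1,1,-0.45,0,0],[1,1,-0.45,0,0],[1,1,-0.45,0,0],[1,1,-0.45,0,0],[1,1,-0.45,0,0],[1,1,-0.45,0,0],[1,1,-0.45,0,0],[1,1,-0.45,0,0],[1,1,-0.45,0,0],[1,1,-0.45,0,0],[1,1,-0.45,0,0]]' && python3 -m jog '[[1,1,-0.45,0,0],[1,1,-0.45,0,0],[1,1,-0.45,0,0],[1,1,-0.45,0,0],[1,1,-0.45,0,0],[1,1,-0.45,0,0],[1,1,-0.45,0,0],[1,1,-0.45,0,0],[1,1,-0.45,0,0],[1,1,-0.45,0,0],[1,1,-0.45,0,0],[1,1,-0.45,0,0]]'; python3 -m jog '[[1,1,-0.45,0,0],[1,1,-0.45,0,0],[1,1,-0.45,0,0],[1,1,-0.45,0,0],[1,0.5,-0.2,0,0],[1,0,0,0,0]]'
```

```text
time_s: 1.1
tool_pos: [0.37, -0.4916, 0.2391]
tool_rot: [-180.0, 0.0, 8.6]
force: [0.3, -0.3, -0.7]
grip_width: 0.0869
grasp_force: 0.0
time_s: 2.1
tool_pos: [0.591, -0.3491, 0.2388]
tool_rot: [-180.0, 0.1, 8.6]
force: [1.1, 0.6, 0.7]
grip_width: 0.0869
grasp_force: 0.0
time_s: 2.6
tool_pos: [0.6754, -0.2934, 0.2384]
tool_rot: [-179.9, -0.0, 8.9]
force: [0.2, -0.1, -0.1]
grip_width: 0.0871
grasp_force: 0.0
```

```bash
python3 -m jog '[[1,0.85,-0.3,1,0],[1,0.85,-0.3,1,0],[1,0,0,1,0],[1,0,0,0,0]]'
cat > wrist.py <<'E'
import sys
from h import *
from cell import env, read_camera
from scipy.spatial.transform import Rotation as R
def shot(name):
    o=env.get_obs();c=read_camera("wrist");T=np.eye(4);T[:3,:3]=R.from_euler("xyz",o["tool_rot"],degrees=True).as_matrix();T[:3,3]=o["tool_pos"]
    c["tool"]=T;np.savez(f"pics/{name}.npz",**c);cv2.imwrite(f"pics/{name}.png",c["color"][:,:,::-1]);return c
def wtool(c,m):
    v,u=np.nonzero(m&(c["range_z"]>0));d=c["range_z"][v,u];K=c["mtx"]
    x=(u-K[0,2])/K[0,0];y=(v-K[1,2])/K[1,1];r=np.hypot(x,y)+1e-9;k=np.tan(r)/r
    ok=r<1.3;p=np.stack([x*k*d,y*k*d,d,np.ones_like(d)])[:,ok];return (c["T_tool_cam"]@p)[:3].T
def wworld(c,m): p=wtool(c,m);return p@c["tool"][:3,:3].T+c["tool"][:3,3]
E
python3 - <<'E'
from wrist import *
c=shot("w1")
m=comps(hsv(c,(45,80,20),(85,255,255)),1)[0][0];p=wtool(c,m)*1000
print(m.sum(),c["mtx"].round(1).tolist(),c["T_tool_cam"].round(3).tolist(),p.min(0).round(1),p.max(0).round(1))
for a in range(-200,40,8):
    q=p[abs(p[:,0]-a)<4]
    if len(q)>20:print(a,len(q),np.percentile(q[:,1],[1,99]).round(1),q[:,2].min().round(1))
E
```

```text
time_s: 2.93
tool_pos: [0.7024, -0.2795, 0.1737]
tool_rot: [-179.8, 0.5, 8.6]
force: [-1.2, -0.6, -1.7]
grip_width: 0.0869
grasp_force: 0.0
2628 [[325.2, 0.0, 283.8], [0.0, 325.2, 211.6], [0.0, 0.0, 1.0]] [[0.002, -0.971, -0.24, 0.065], [1.0, 0.001, 0.001, 0.0], [-0.001, -0.24, 0.971, -0.145], [0.0, 0.0, 0.0, 1.0]] [-52.8 -31.3 -65.9] [ 32.7  25.9 161.4]
-32 214 [-26.4  25.5] 84.8
-24 624 [-20.8  19.8] 83.8
-16 449 [-16.7  15.2] 89.0
-8 343 [-13.4  12.1] 92.1
0 323 [-13.3  11.1] 92.1
8 297 [-12.5  11.1] 91.6
16 363 [-13.8  12.5] 91.3
```

```bash
python3 -m jog '[[1,0.15,-0.03,1,0],[1,0,0,1,0],[1,0,0,1,0],[1,0,0,1,0],[1,0,0,0.7,0],[1,0,0,0.3,0],[1,0,0,0,0],[1,0,0,0,0]]'; python3 -m jog '[[0,0,0,0,0],[0,0,0,0,0],[0,0,0,0,0],[0,0,0,0,0],[0,0,0,0,0],[0,0,0,0,0],[0,0,0,0,0],[0,0,0,0,0]]' 10
```

```text
time_s: 3.65
tool_pos: [0.7085, -0.2797, 0.0809]
tool_rot: [179.9, -0.1, 8.5]
force: [0.5, 0.9, -0.5]
grip_width: 0.0871
grasp_force: 0.0
time_s: 4.32
tool_pos: [0.7082, -0.2788, 0.0795]
tool_rot: [180.0, 0.0, 8.6]
force: [0.1, 0.2, 0.4]
grip_width: 0.0417
grasp_force: 0.0
```

```bash
python3 -m jog '[[0.6,0,0.05,0.4,0],[0.6,0,0,0.35,0],[0.6,0,0,0,0],[0,0,0,0,0],[0,0,0,0,0],[0,0,0,0,0],[0,0,0,0,0],[0,0,0,0,0],[0,0,0,0,0],[0,0,0,0,0],[0,0,0,0,0],[0,0,0,0,0]]' 10
```

```text
time_s: 5.32
tool_pos: [0.709, -0.2781, 0.0649]
tool_rot: [-179.9, -0.1, 8.7]
force: [1.3, 5.1, 2.3]
grip_width: 0.0266
grasp_force: 10.0
```

```bash
python3 -m jog '[[0,0,0,0,0],[0,0,0,0,0],[0,0,0,0,0]]' 10
```

```text
time_s: 5.57
tool_pos: [0.709, -0.2781, 0.0648]
tool_rot: [-179.9, -0.1, 8.6]
force: [0.6, 6.2, 1.7]
grip_width: 0.0264
grasp_force: 10.0
```

```bash
python3 -m jog '[[0,-0.1,-0.05,-0.34,0],[0,-0.11,0,-0.34,0],[0,-0.11,0,-0.34,0],[0,-0.11,0,-0.34,0],[0,-0.11,0,-0.34,0],[0,-0.11,0,-0.34,0],[0,-0.19,0,-0.3,0],[0,-0.19,0,-0.3,0],[0,-0.19,0,-0.3,0],[0,-0.19,0,-0.3,0],[0,-0.19,0,-0.3,0],[0,-0.19,0,-0.3,0]]' 10 && python3 -m jog '[[0,0,0,0,0],[0,0,0,0,0],[0,0,0,0,0],[0,0,0,0,0]]' 60
cat > look.py <<'E'
import sys
from wrist import *
ims=[]
for n in("scene","side"):
    c=read_camera(n);np.savez(f"pics/{n}{sys.argv[1]}.npz",**c);u=sys.argv
    ims.append(c["color"][:,:,::-1])
    for m,a,ce in comps(hsv(c,(45,80,20),(85,255,255)),2):
        P=world(c,m)
        if a<300: continue
        pc=P-P.mean(0);w=np.linalg.svd(pc,full_matrices=False)[2][0];w*=np.sign(w[0])
        print(n,a,ce.round(),P.mean(0).round(3),"elev",np.degrees(np.arcsin(w[2])).round(1),"yaw",np.degrees(np.arctan2(w[1],w[0])).round(1))
cv2.imwrite(f"pics/look{sys.argv[1]}.png",cv2.resize(np.hstack(ims),(800,300)))
E
python3 look.py 1
```

```text
time_s: 6.57
tool_pos: [0.6719, -0.2844, 0.1417]
tool_rot: [-180.0, 0.1, 8.6]
force: [-0.1, 0.1, -1.9]
grip_width: 0.027
grasp_force: 10.0
time_s: 6.9
tool_pos: [0.6727, -0.2841, 0.1408]
tool_rot: [-180.0, 0.0, 8.6]
force: [-0.4, 0.4, -2.0]
grip_width: 0.0254
grasp_force: 60.0
scene 1209 [159. 285.] [ 0.515 -0.315  0.089] elev 50.0 yaw -2.0
side 2434 [274. 320.] [ 0.585 -0.31   0.113] elev 25.7 yaw 7.5
side 1261 [182. 343.] [ 0.413 -0.301  0.039] elev 2.8 yaw -29.2
```

```bash
python3 -m jog '[[0,0,0,-0.3,0],[0,0,0,-0.6,0],[0,0,0,-0.8,0],[0,0,0,-0.8,0],[0,0,0,-0.8,0],[0,0,0,-0.8,0],[0,0,0,-0.8,0],[0,0,0,-0.8,0],[0,0,0,-0.8,0],[0,0,0,-0.6,0],[0,0,0,-0.4,0],[0,0,0,0,0]]' 60; python3 look.py 2
```

```text
time_s: 8.0
tool_pos: [0.6737, -0.2843, 0.2943]
tool_rot: [179.9, -0.2, 8.6]
force: [0.8, -0.4, -2.5]
grip_width: 0.0255
grasp_force: 60.0
scene 1111 [145. 261.] [ 0.519 -0.31   0.2  ] elev 56.1 yaw -6.5
side 2085 [280. 256.] [ 0.595 -0.306  0.27 ] elev 24.8 yaw 3.7
side 1282 [181. 343.] [ 0.413 -0.301  0.039] elev 2.7 yaw -29.1
```

View pics/look2.png

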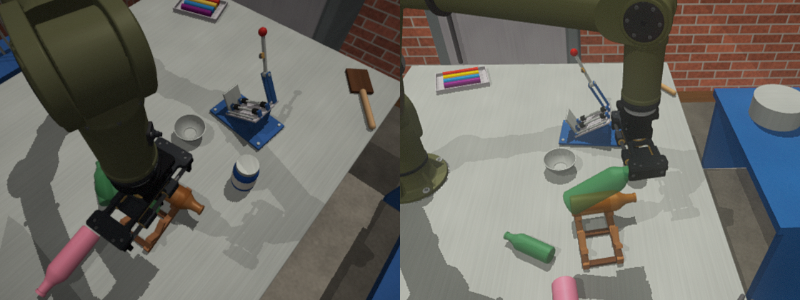

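The neck grip holds. In the side half of the picture the bottle hangs tilted, base at about (575,200) and neck at (628,170). I'll fit its actual pose relative to the tool.

```bash
cat > fit.py <<'E'
import sys
from wrist import *
def fit(c,box=None):
    m=hsv(c,(45,80,20),(85,255,255))
    out=[(world(c,k),ce) for k,a,ce in comps(m,2) if a>300]
    P=max((p for p,_ in out),key=lambda p:p[:,2].mean())
    ctr=P.mean(0)
    def f(x):
        u=np.array([np.cos(x[3])*np.cos(x[4]),np.cos(x[3])*np.sin(x[4]),np.sin(x[3])]);q=P-x[:3];s=q@u
        r=np.linalg.norm(q-np.outer(s,u),axis=1)-.03
        lo=np.percentile(s,1);return np.r_[np.where(s-lo<.11,r,0),.001*((x[:3]-ctr)@u)*100]
    x=least_squares(f,[*(ctr-[0,0,.02]),.5,float(sys.argv[2]) if len(sys.argv)>2 else 0],loss="soft_l1",f_scale=.002).x
    u=np.array([np.cos(x[3])*np.cos(x[4]),np.cos(x[3])*np.sin(x[4]),np.sin(x[3])]);s=(P-x[:3])@u
    return x[:3]+np.percentile(s,.5)*u,u,np.degrees(x[3:5]),np.sqrt(np.mean(f(x)**2)),len(P)
if __name__=="__main__":
    o=env.get_obs();print("tcp",o["tool_pos"].round(4),o["tool_rot"].round(1),o["force"].round(1),o["grasp_force"])
    for n in("side","scene"):
        c=read_camera(n) if sys.argv[1]=="live" else load(n+sys.argv[1])
        b,u,ang,rms,N=fit(c);g=o["tool_pos"]+[0,0,.002];s=(g-b)@u
        print(n,"base",b.round(4),"elev,yaw",ang.round(1),"rms",rms.round(4),N,"grasp at d",s.round(4),"off",np.linalg.norm(g-b-s*u).round(4),"cradle",(incr(b,cradle_T(-.0775,.0015))*1000).round(1))
E
python3 fit.py 2 0.15
```

```text
tcp [ 0.6728 -0.2841  0.2911] [-180.     0.     8.6] [-0.1 -0.7 -4.4] 59.98410427942872
side base [ 0.5279 -0.3049  0.2047] elev,yaw [30.7  8.1] rms 0.0009 2076 grasp at d 0.1711 off 0.0014 cradle [ 117.2 -512.    82.1]
scene base [ 0.353  -0.2641  0.0043] elev,yaw [ 16.8 -19.2] rms 0.0007 1110 grasp at d 0.379 off 0.2061 cradle [-136.7 -484.7   -2.7]
```

```bash
python3 -m jog '[[0,0,-0.2,0,0],[0,0,-0.4,0,0.01],[0,-0.05,-0.7,0,0.011],[0,-0.05,-0.9,0,0.011],[0,-0.05,-0.9,0,0.011],[0,-0.05,-0.9,0,0.011],[0,-0.05,-0.9,0,0.011],[0,-0.05,-0.9,0,0.011],[0,-0.05,-0.9,0,0.011],[0,-0.05,-0.9,0,0.011],[0,-0.05,-0.9,0,0.011],[0,-0.05,-0.9,0,0.011]]' 60 && python3 -m jog '[[0,-0.05,-0.9,0,0.011],[0,-0.05,-0.9,0,0.011],[0,-0.05,-0.9,0,0.011],[0,-0.05,-0.9,0,0.011],[0,-0.05,-0.9,0,0.011],[0,-0.05,-0.9,0,0.011],[0,-0.05,-0.9,0,0.011],[0,-0.05,-0.9,0,0.011],[0,-0.05,-0.9,0,0.011],[0,-0.05,-0.9,0,0.011],[0,-0.05,-0.7,0,0.011],[0,-0.05,-0.7,0,0.011]]' 60 && python3 -m jog '[[0,0,-0.7,0,0.011],[0,0,-0.7,0,0.011],[0,0,-0.6,0,0.011],[0,0,-0.4,0,0],[0,0,-0.2,0,0],[0,0,0,0,0],[0,0,0,0,0]]' 60; python3 fit.py live -0.07
```

```text
time_s: 9.1
tool_pos: [0.6423, -0.0964, 0.2906]
tool_rot: [-180.0, 0.1, 3.2]
force: [0.1, 0.2, -2.1]
grip_width: 0.0257
grasp_force: 60.0
time_s: 10.1
tool_pos: [0.628, 0.1114, 0.2906]
tool_rot: [180.0, 0.1, -2.7]
force: [0.2, 0.5, -3.2]
grip_width: 0.0256
grasp_force: 60.0
time_s: 10.68
tool_pos: [0.6321, 0.1609, 0.291]
tool_rot: [179.9, 0.0, -4.2]
force: [0.6, 0.7, -3.2]
grip_width: 0.0252
grasp_force: 60.0
tcp [0.6321 0.1609 0.291 ] [179.9   0.   -4.2] [ 0.6  0.7 -3.2] 59.993012230843306
side base [0.4873 0.173  0.2043] elev,yaw [30.7 -4.8] rms 0.0016 1098 grasp at d 0.1703 off 0.0021 cradle [ 50.2 -38.6 120.3]
scene base [0.4897 0.1737 0.2091] elev,yaw [30.5 -4.8] rms 0.0008 1027 grasp at d 0.1657 off 0.0009 cradle [ 54.7 -37.7 123.2]
```

```bash
python3 -m jog '[[0,0,-0.3,0,0],[0,0,-0.7,0,0],[0,0,-0.6,0,0],[0,0,-0.3,0,0],[0,0,0,0.2,0],[0,0.05,0,0.5,0],[0,0.15,0,0.7,0],[0,0.15,0,0.7,0],[0,0.15,0,0.7,0],[0,0.15,0,0.7,0],[0,0.15,0,0.7,0],[0,0.15,0,0.7,0]]' 60 && python3 -m jog '[[0,0,0,0.5,0],[0,0,0,0.2,0],[0,0,0,0,0],[0,0,0,0,0]]' 60; python3 fit.py live -0.07
```

```text
time_s: 11.78
tool_pos: [0.6541, 0.1974, 0.1913]
tool_rot: [180.0, 0.1, -4.3]
force: [0.6, -0.3, -3.7]
grip_width: 0.0257
grasp_force: 60.0
time_s: 12.12
tool_pos: [0.654, 0.1981, 0.1796]
tool_rot: [-180.0, -0.0, -4.2]
force: [0.0, 0.2, -2.3]
grip_width: 0.0254
grasp_force: 60.0
tcp [0.654  0.1981 0.1796] [-180.    -0.    -4.2] [ 0.   0.2 -2.3] 59.98666673898697
side base [0.508  0.2095 0.0921] elev,yaw [30.8 -4.1] rms 0.0023 1106 grasp at d 0.1717 off 0.0021 cradle [ 9.6 -0.7 14.2]
scene base [0.5108 0.2117 0.0974] elev,yaw [30.6 -4.8] rms 0.0015 767 grasp at d 0.1667 off 0.0017 cradle [14.5  1.8 17.5]
```

```bash
python3 -m jog '[[0,0.05,0,0.087,0],[0,0.05,0,0.087,0],[0,0.05,0,0.087,0],[0,0.05,0,0.087,0],[0,0.05,0,0.087,0],[0,0.05,0,0.087,0],[0,0,0,0,0]]' 60 && python3 -m jog '[[0,0.04,0,0.065,0],[0,0.04,0,0.065,0],[0,0,0,0,0]]' 60  && python3 -m jog '[[0,0.04,0,0.065,0],[0,0.04,0,0.065,0],[0,0,0,0,0]]' 60
```

```text
time_s: 12.8
tool_pos: [0.6599, 0.1972, 0.1682]
tool_rot: [180.0, 0.0, -4.2]
force: [-0.0, 0.2, -3.1]
grip_width: 0.0255
grasp_force: 60.0
time_s: 13.05
tool_pos: [0.6616, 0.1973, 0.1659]
tool_rot: [180.0, 0.0, -4.2]
force: [0.3, -0.7, -3.1]
grip_width: 0.0258
grasp_force: 60.0
time_s: 13.3
tool_pos: [0.6633, 0.1979, 0.164]
tool_rot: [-179.9, -0.0, -4.2]
force: [-0.1, 0.3, -1.2]
grip_width: 0.0258
grasp_force: 60.0
```

```bash
python3 -m jog '[[0,0.03,0,0.05,0],[0,0.03,0,0.05,0],[0,0,0,0,0],[0,0,0,0,0]]' 60; python3 fit.py live -0.07
```

```text
time_s: 13.63
tool_pos: [0.6646, 0.1985, 0.1627]
tool_rot: [-179.9, -0.1, -4.2]
force: [0.4, 4.0, 3.5]
grip_width: 0.0257
grasp_force: 60.0
tcp [0.6646 0.1985 0.1627] [-1.799e+02 -1.000e-01 -4.200e+00] [0.4 4.  3.5] 59.97734382748604
side base [0.5153 0.2115 0.0796] elev,yaw [28.8 -4.9] rms 0.0022 1183 grasp at d 0.1723 off 0.0022 cradle [ 9.5  1.9 -0.2]
scene base [0.5182 0.213  0.0846] elev,yaw [28.6 -5.4] rms 0.001 752 grasp at d 0.1675 off 0.0007 cradle [14.4  3.6  2.8]
```

```bash
python3 -m jog '[[0,0,0,0,0],[0,0,0,0,0],[0,0,0,0,0],[0,0,0,0,0]]' 5; python3 fit.py live -0.07
```

```text
time_s: 14.07
tool_pos: [0.6649, 0.1976, 0.1623]
tool_rot: [-179.9, -0.1, -4.2]
force: [1.9, 3.7, 5.8]
grip_width: 0.0272
grasp_force: 5.1
tcp [0.6649 0.1976 0.1623] [-1.799e+02 -1.000e-01 -4.200e+00] [1.9 3.7 5.8] 5.055543389171362
side base [0.5164 0.2144 0.0784] elev,yaw [29.2 -6.5] rms 0.0019 1174 grasp at d 0.1724 off 0.0019 cradle [ 9.7  4.8 -1.6]
scene base [0.5187 0.2156 0.0831] elev,yaw [29.2 -6.6] rms 0.0009 723 grasp at d 0.1682 off 0.0015 cradle [13.9  6.2  1.3]
```

```bash
python3 -m jog '[[0,0,-0.1,-0.03,0],[0,0,-0.1,-0.03,0],[0,0,0,0,0],[0,0,0,0,0]]' 5; python3 fit.py live -0.07; python3 -m jog '[[0,0,0,0,0]]'
python3 - <<'E'
from wrist import *
c=read_camera("side");a=c["color"][110:230,190:350,::-1];c=read_camera("scene");b=c["color"][60:180,270:430,::-1]
cv2.imwrite("pics/seat.png",cv2.resize(np.hstack([a,b]),(800,300),interpolation=2))
E
```

```text
time_s: 14.5
tool_pos: [0.6645, 0.1994, 0.1623]
tool_rot: [179.8, 0.0, -4.3]
force: [0.7, -1.1, 4.4]
grip_width: 0.0272
grasp_force: 4.9
tcp [0.6645 0.1994 0.1623] [179.8   0.   -4.3] [ 0.7 -1.1  4.4] 4.9244693278569684
side base [0.5158 0.2126 0.0779] elev,yaw [29.5 -5.1] rms 0.0022 1191 grasp at d 0.1726 off 0.0018 cradle [ 9.   3.  -1.9]
scene base [0.5176 0.2137 0.0822] elev,yaw [29.5 -5.1] rms 0.0009 758 grasp at d 0.1689 off 0.0018 cradle [12.7  4.3  1. ]
time_s: 14.68
tool_pos: [0.6645, 0.1997, 0.1624]
tool_rot: [179.9, 0.1, -4.3]
force: [0.3, -2.1, 3.1]
grip_width: 0.0268
grasp_force: 4.9
```

View pics/seat.png

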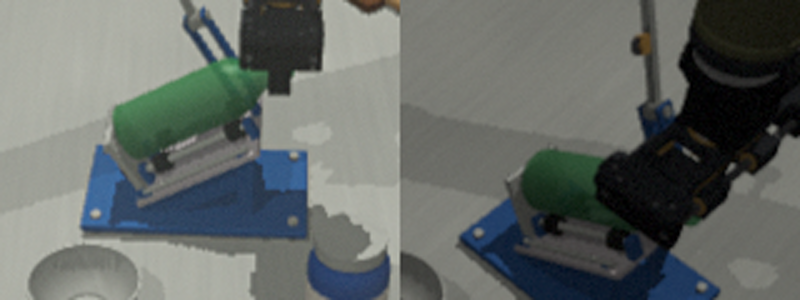

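Picture: the bottle lies on both roller pairs, base about 10 mm short of the stop plate (side half, gap near (110,125)). Now I slide it down the slope.

```bash
python3 -m jog '[[0,-0.04,0,0.023,0],[0,-0.045,0,0.026,0],[0,-0.045,0,0.026,0],[0,-0.045,0,0.026,0],[0,-0.045,0,0.026,0],[0,-0.045,0,0.026,0],[0,-0.045,0,0.026,0],[0,-0.045,0,0.026,0],[0,0,0,0,0],[0,0,0,0,0]]' 15 && python3 -m jog '[[0,-0.045,0,0.026,0],[0,-0.045,0,0.026,0],[0,0,0,0,0]]' && python3 -m jog '[[0,-0.045,0,0.026,0],[0,-0.045,0,0.026,0],[0,0,0,0,0]]';  python3 fit.py live -0.07
```

```text
time_s: 15.62
tool_pos: [0.6605, 0.2007, 0.1607]
tool_rot: [-180.0, -0.4, -4.3]
force: [6.1, -4.1, 7.8]
grip_width: 0.0263
grasp_force: 15.0
time_s: 15.87
tool_pos: [0.6604, 0.2007, 0.1607]
tool_rot: [-179.9, -0.6, -4.3]
force: [8.1, -3.5, 7.4]
grip_width: 0.0262
grasp_force: 15.0
time_s: 16.12
tool_pos: [0.6602, 0.2007, 0.1607]
tool_rot: [-179.9, -0.8, -4.4]
force: [11.3, -3.8, 9.7]
grip_width: 0.0266
grasp_force: 15.0
tcp [0.6602 0.2007 0.1607] [-179.9   -0.8   -4.4] [11.3 -3.8  9.7] 14.978802390396595
side base [0.5128 0.2118 0.0751] elev,yaw [30.2 -4.2] rms 0.0018 1157 grasp at d 0.1719 off 0.0013 cradle [ 5.1  2.1 -2.8]
scene base [0.5142 0.2138 0.0796] elev,yaw [29.9 -4.8] rms 0.0009 741 grasp at d 0.1685 off 0.0013 cradle [8.4 4.1 0.5]
```

```bash
python3 -m jog '[[0,0,0.05,-0.05,0],[0,0,0.05,-0.05,0],[0,0,0,-0.05,0],[0,0,0,0,0]]' && python3 -m jog '[[0,0,0,-0.05,0],[0,0,0,-0.05,0],[0,0,0,0,0]]';  python3 fit.py live -0.07
python3 - <<'E'
from wrist import *
c=read_camera("side");a=c["color"][145:195,215:295,::-1]
cv2.imwrite("pics/gap.png",cv2.resize(a,(800,500),interpolation=2))
E
```

```text
time_s: 16.55
tool_pos: [0.6593, 0.2003, 0.1624]
tool_rot: [-179.8, -0.7, -4.3]
force: [13.2, -1.6, 4.4]
grip_width: 0.027
grasp_force: 15.0
time_s: 16.8
tool_pos: [0.6586, 0.2004, 0.1639]
tool_rot: [-179.8, -0.6, -4.3]
force: [10.7, -0.3, 2.8]
grip_width: 0.0265
grasp_force: 15.0
tcp [0.6586 0.2004 0.1639] [-179.8   -0.6   -4.3] [10.7 -0.3  2.8] 14.982809065841138
side base [0.5123 0.2128 0.0761] elev,yaw [30.4 -5.2] rms 0.002 1169 grasp at d 0.1721 off 0.0031 cradle [ 5.1  3.  -1.6]
scene base [0.515  0.2136 0.0799] elev,yaw [31.2 -4.8] rms 0.0012 729 grasp at d 0.1679 off 0.0017 cradle [9.3 3.9 0.3]
```

View pics/gap.png

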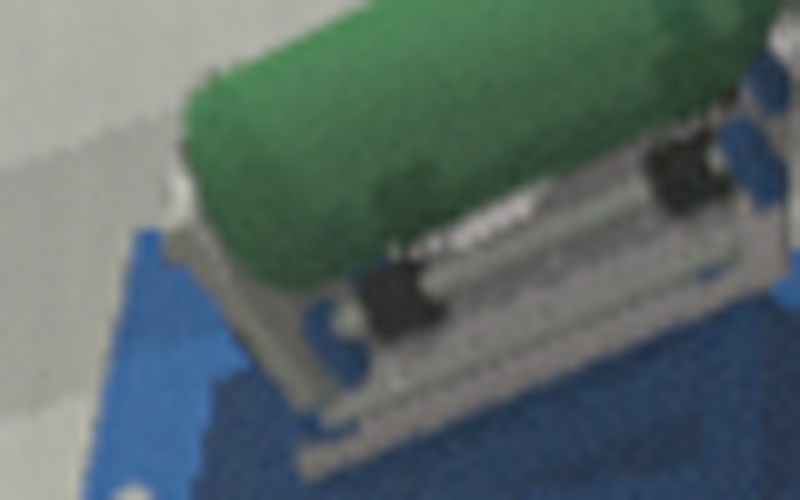

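The bottle stays put against 13 N of downslope push with hardly any load on the rollers, and the crop shows no gap between base rim (~(255,280)) and the plate. The base is home. I'll lower the neck onto the upper rollers with a soft grip, ease the push, and open.

```bash
python3 -m jog '[[0,0,0,0.03,0],[0,0,0,0.05,0],[0,0,0,0.05,0],[0,0,0,0.03,0],[0,0.05,0,0,0],[0,0.05,0,0,0],[0,0,0,0,0]]' 4; python3 fit.py live -0.07
```

```text
time_s: 17.53
tool_pos: [0.6551, 0.2007, 0.1586]
tool_rot: [-180.0, 0.1, -4.2]
force: [0.2, -1.3, 4.9]
grip_width: 0.027
grasp_force: 4.0
tcp [0.6551 0.2007 0.1586] [-1.8e+02  1.0e-01 -4.2e+00] [ 0.2 -1.3  4.9] 3.9748895799857564
side base [0.5127 0.212  0.0754] elev,yaw [29.8 -4.4] rms 0.0021 1134 grasp at d 0.1663 off 0.003 cradle [ 5.2  2.2 -2.5]
scene base [0.5146 0.2136 0.0795] elev,yaw [30.1 -4.9] rms 0.0009 699 grasp at d 0.1627 off 0.001 cradle [8.8 3.9 0.2]
```

```bash
python3 -m jog '[[0,0,0,-0.04,0],[0,0,0,-0.04,0],[0,0,0,0,0],[0.35,0,0,0,0],[0.4,0,0,0,0],[0.5,0,0,0,0],[0.6,0,0,0,0],[0.6,0,0,0,0],[0.6,0,0,0,0],[0.6,0,0,0,0]]' 4; python3 fit.py live -0.07
```

```text
time_s: 18.47
tool_pos: [0.6557, 0.1998, 0.1601]
tool_rot: [180.0, 0.0, -4.2]
force: [-1.1, -1.0, 0.3]
grip_width: 0.0507
grasp_force: 0.0
tcp [0.6557 0.1998 0.1601] [180.    0.   -4.2] [-1.1 -1.   0.3] 0.0
side base [0.5119 0.2121 0.0746] elev,yaw [30.  -4.6] rms 0.0022 1153 grasp at d 0.1687 off 0.0037 cradle [ 4.1  2.2 -2.8]
scene base [0.5146 0.2133 0.079 ] elev,yaw [30.4 -4.7] rms 0.0009 703 grasp at d 0.1643 off 0.0019 cradle [ 8.5  3.7 -0.3]
```

```bash
python3 -m jog '[[0.6,0,0,-0.3,0],[0.6,0,0,-0.8,0],[0.6,0,0,-1,0],[0.6,0,0,-1,0],[0.6,0,0,-1,0],[0.6,0,0,-1,0],[0.6,0,0,-1,0],[0.6,0,0,-0.8,0],[0.6,0,0,-0.3,0],[0.6,0,0,0,0]]'
python3 - <<'E'
from wrist import *
c=shot("w2");P=wworld(c,np.ones((420,560),bool));q=incr(P,cradle_T(-.0775,.0015))*1000
w=q[(abs(q[:,0]+2)<14)&(abs(q[:,1])<45)&(q[:,2]<25)&(q[:,2]>-30)];print("plate",len(w),np.percentile(w,[2,25,50,75,98],axis=0).round(1).tolist())
m=comps(hsv(c,(45,80,20),(85,255,255)),1)[0][0];g=incr(wworld(c,m),cradle_T(-.0775,.0015))*1000
print("bottle",len(g),np.percentile(g,[.5,2,50,98,99.5],axis=0).round(1).tolist())
f=least_squares(lambda p:np.hypot(g[:,1]-p[0]-p[2]*g[:,0],g[:,2]-p[1]-p[3]*g[:,0])-30 if 0 else np.where((g[:,0]<110),np.hypot(g[:,1]-p[0]-p[2]*g[:,0],g[:,2]-p[1]-p[3]*g[:,0])-30,0),[0,0,0,0],loss="soft_l1").x;print("axis y0 z0 slopes",f.round(3))
v,u=np.nonzero(m);print(u.min(),u.max(),v.min(),v.max())
x0,x1,y0,y1=max(u.min()-60,0),min(u.max()+60,560),max(v.min()-30,0),min(v.max()+40,420)
im=c["color"][y0:y1,x0:x1,::-1];s=min(780/im.shape[1],590/im.shape[0]);cv2.imwrite("pics/w2c.png",cv2.resize(im,None,fx=s,fy=s,interpolation=2));print(x0,y0,s)
E
python3 fit.py live -0.07
```

```text
time_s: 19.4
tool_pos: [0.6565, 0.2003, 0.3065]
tool_rot: [-179.9, -0.2, -4.2]
force: [1.3, -0.1, -0.5]
grip_width: 0.0523
grasp_force: 0.0
plate 244 [[-0.6, -33.4, -19.1], [0.5, -29.9, -2.7], [1.2, 23.5, 8.5], [1.9, 33.5, 14.4], [10.6, 36.5, 20.2]]
bottle 3088 [[112.2, -26.4, -13.0], [121.2, -24.3, -10.1], [149.1, 0.9, 11.9], [186.9, 26.7, 26.4], [187.3, 29.0, 27.2]]
axis y0 z0 slopes [ 16.296 -96.214  -0.14    0.856]
255 312 185 259
195 155 4.097222222222222
tcp [0.6559 0.2    0.3046] [-1.8e+02 -1.0e-01 -4.2e+00] [ 0.2 -1.2 -1.8] 0.0
side base [0.5126 0.2123 0.0747] elev,yaw [30.3 -4.9] rms 0.0022 1225 grasp at d 0.2412 off 0.1277 cradle [ 4.7  2.5 -3.1]
scene base [0.5153 0.2136 0.0798] elev,yaw [29.9 -5. ] rms 0.0007 1522 grasp at d 0.2356 off 0.1261 cradle [9.5 4.  0.1]
```

View pics/w2c.png

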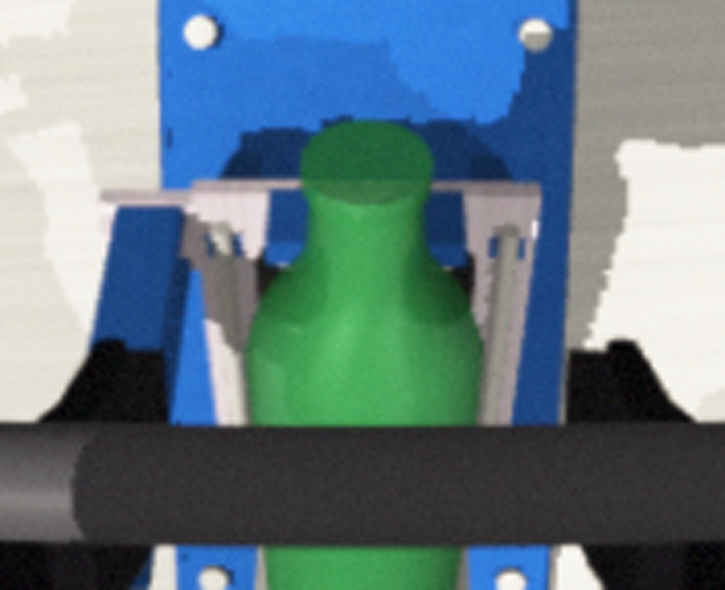

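Wrist view: the neck tip (crop (367,150)) is 186 mm from the stop plate face against a bottle length of 185 mm, and centred on the plate. So the bottle is seated and free. Now the scoring arm: I'll bring the open fingers over the knob.

```bash
python3 -m jog '[[0.6,0,0,-0.9,0],[0.6,-0.2,-0.15,-0.9,0],[0.6,-0.75,-0.5,0,0],[0.6,-0.85,-0.6,0,0],[0.6,-0.85,-0.6,0,0],[0.6,-0.85,-0.6,0,0],[0.6,-0.85,-0.6,0,0],[0.6,-0.85,-0.6,0,0],[0.6,-0.85,-0.55,0,0],[0.6,-0.6,-0.4,0,0],[0.6,-0.3,-0.2,0,0],[0.6,0,0,0,0]]'
python3 - <<'E'
from wrist import *
o=env.get_obs();print(o["tool_pos"],o["tool_rot"]);c=shot("w3")
m=hsv(c,(0,150,60),(6,255,255))|hsv(c,(174,150,60),(180,255,255))
for k,a,ce in comps(m,2): P=wworld(c,k);print(a,ce.round(),P.mean(0).round(4),wtool(c,k).mean(0).round(4),wtool(c,k).min(0).round(4))
E
```

```text
time_s: 20.55
tool_pos: [0.5228, 0.3071, 0.3397]
tool_rot: [180.0, 0.0, -4.1]
force: [0.3, 0.4, 0.2]
grip_width: 0.0525
grasp_force: 0.0
[0.52278213 0.30708306 0.3397116 ] [ 1.79985329e+02  4.62990067e-02 -4.06782960e+00]
1151 [296. 228.] [0.5292 0.2981 0.2913] [0.007  0.0085 0.0484] [-0.0065 -0.003   0.0436]
246 [  4. 153.] [ 0.6711  1.529  -0.5886] [ 0.062  -1.2296  0.928 ] [-0.0282 -1.2399  0.8999]
```

```bash
python3 -m jog '[[0.8,0.25,0.4,0,0],[0.8,0,0,0,0],[0.8,0,0,0.5,0],[0.8,0,0,0.8,0],[0.8,0,0,0.8,0],[0.8,0,0,0.6,0],[0.8,0,0,0.35,0],[0.8,0,0,0,0]]'
```

```text
time_s: 21.27
tool_pos: [0.5282, 0.2965, 0.2767]
tool_rot: [179.9, 0.2, -4.3]
force: [-0.6, -0.7, -0.0]
grip_width: 0.0694
grasp_force: 0.0
```

```bash
python3 -m jog '[[0.8,0,0.3,0,0],[0.8,0,0.34,0,0],[0.8,0,0.34,0,0],[0.8,0,0.34,0,0],[0.8,0,0.34,0,0],[0.8,0,0.34,0,0],[0.8,0,0.34,0,0],[0.8,0,0.34,0,0],[0.8,0,0.34,0,0],[0.8,0,0.34,0,0],[0.8,0,0.3,0,0],[0.8,0,0,0,0]]' && python3 -m jog '[[0.8,0.03,0.3,0.06,0],[0.8,0.04,0.34,0.08,0],[0.8,0.04,0.34,0.1,0],[0.8,0.06,0.34,0.12,0],[0.8,0.06,0.34,0.14,0],[0.8,0.08,0.34,0.16,0],[0.8,0.08,0.34,0.18,0],[0.8,0.08,0.34,0.18,0],[0.8,0.08,0.3,0.18,0],[0.8,0.08,0.15,0.1,0],[0.8,0,0,0,0]]'
python3 - <<'E'
from wrist import *
c=shot("w4");m=hsv(c,(0,150,60),(6,255,255))|hsv(c,(174,150,60),(180,255,255))
for k,a,ce in comps(m,1): P=wworld(c,k);print(a,ce.round(),(incr(P,cradle_T(-.0775,.0015)).mean(0)*1000).round(1),wtool(c,k).mean(0).round(4))
E
```

```text
time_s: 22.27
tool_pos: [0.5236, 0.2222, 0.2789]
tool_rot: [179.9, -0.0, -4.4]
force: [-0.2, -0.8, -0.8]
grip_width: 0.0696
grasp_force: 0.0
time_s: 23.18
tool_pos: [0.5313, 0.1594, 0.2522]
tool_rot: [179.9, 0.1, -4.3]
force: [0.3, -0.1, -0.0]
grip_width: 0.0698
grasp_force: 0.0
1352 [260. 244.] [123.5 -38.  131.5] [ 0.013  -0.0108  0.0016]
```

```bash
python3 -m jog '[[0.8,0,0,-0.4,0],[0.8,0,0,-0.8,0],[0.8,0,0,-0.9,0],[0.8,0,0,-0.9,0],[0.8,0,0,-0.9,0],[0.8,0,0,-0.9,0],[0.8,0,0,-0.9,0],[0.8,0,0,-0.5,0],[0.8,0,0,0,0],[0.8,0,0,0,0],[0.8,0,0,0,0],[0.8,0,0,0,0]]' && python3 -m jog '[[0.8,0,0,0,0],[0.8,0,0,0,0],[0.8,0,0,0,0],[0.8,0,0,0,0],[0.8,0,0,0,0],[0.8,0,0,0,0],[0.8,0,0,0,0],[0.8,0,0,0,0],[0.8,0,0,0,0],[0.8,0,0,0,0],[0.8,0,0,0,0],[0.8,0,0,0,0]]' && python3 -m jog '[[0.8,0,0,0,0],[0.8,0,0,0,0],[0.8,0,0,0,0],[0.8,0,0,0,0],[0.8,0,0,0,0],[0.8,0,0,0,0],[0.8,0,0,0,0],[0.8,0,0,0,0],[0.8,0,0,0,0],[0.8,0,0,0,0],[0.8,0,0,0,0],[0.8,0,0,0,0]]' | tail -3
cat > kn.py <<'E'
from wrist import *
c=shot("wk");m=hsv(c,(0,150,60),(6,255,255))|hsv(c,(174,150,60),(180,255,255))
for k,a,ce in comps(m,1): P=wworld(c,k);print("wrist",a,ce.round(),(incr(P,cradle_T(-.0775,.0015)).mean(0)*1000).round(1))
for n in("scene","side"):
    c=read_camera(n);m=hsv(c,(0,150,60),(6,255,255))|hsv(c,(174,150,60),(180,255,255))
    for k,a,ce in comps(m,8):
        q=incr(world(c,k),cradle_T(-.0775,.0015)).mean(0)*1000
        if abs(q[0]-113)<40 and abs(q[1])<130: print(n,a,ce.round(),q.round(1))
    cv2.imwrite(f"pics/k_{n}.png",c["color"][:,:,::-1])
E
python3 kn.py; python3 fit.py live -0.07
```

```text
time_s: 24.23
tool_pos: [0.5308, 0.1609, 0.3758]
tool_rot: [180.0, 0.1, -4.2]
force: [-0.2, 0.4, -0.4]
grip_width: 0.0693
grasp_force: 0.0
time_s: 25.23
tool_pos: [0.5312, 0.1611, 0.3771]
tool_rot: [180.0, 0.0, -4.2]
force: [-0.2, 0.4, 0.6]
grip_width: 0.0695
grasp_force: 0.0
force: [-0.5, -0.7, -1.1]
grip_width: 0.0697
grasp_force: 0.0
wrist 419 [299. 152.] [119.4 -63.   59. ]
scene 79 [334. 132.] [121.4 -65.9  58. ]
side 69 [264. 146.] [115.9 -70.4  55.1]
tcp [0.5312 0.1611 0.3771] [180.   -0.   -4.2] [-0.2 -0.7  0.1] 0.0
side base [0.5126 0.2119 0.0749] elev,yaw [30.1 -4.4] rms 0.0021 1095 grasp at d 0.1719 off 0.2567 cradle [ 4.9  2.1 -2.9]
scene base [0.5157 0.2135 0.08  ] elev,yaw [29.9 -4.9] rms 0.0008 1294 grasp at d 0.1665 off 0.2544 cradle [9.9 3.9 0.1]
```

```bash
python3 -m jog '[[0.8,0,0,0,0],[0.8,0,0,0,0],[0.8,0,0,0,0],[0.8,0,0,0,0],[0.8,0,0,0,0],[0.8,0,0,0,0],[0.8,0,0,0,0],[0.8,0,0,0,0],[0.8,0,0,0,0],[0.8,0,0,0,0],[0.8,0,0,0,0],[0.8,0,0,0,0]]' >/dev/null; python3 -m jog '[[0.8,0,0,0,0],[0.8,0,0,0,0],[0.8,0,0,0,0],[0.8,0,0,0,0],[0.8,0,0,0,0],[0.8,0,0,0,0],[0.8,0,0,0,0],[0.8,0,0,0,0],[0.8,0,0,0,0],[0.8,0,0,0,0],[0.8,0,0,0,0],[0.8,0,0,0,0]]' |head -1; python3 kn.py
python3 - <<'E'
import cv2,numpy as np
a=cv2.imread("pics/k_side.png")[110:230,190:350];b=cv2.imread("pics/k_scene.png")[80:200,270:430]
cv2.imwrite("pics/end.png",cv2.resize(np.hstack([a,b]),(800,300),interpolation=2))
E
```

```text
time_s: 28.48
wrist 422 [299. 152.] [119.1 -63.   58.6]
scene 78 [334. 132.] [121.7 -65.8  57.7]
side 71 [265. 146.] [116.4 -70.8  55.1]
```

View pics/end.png

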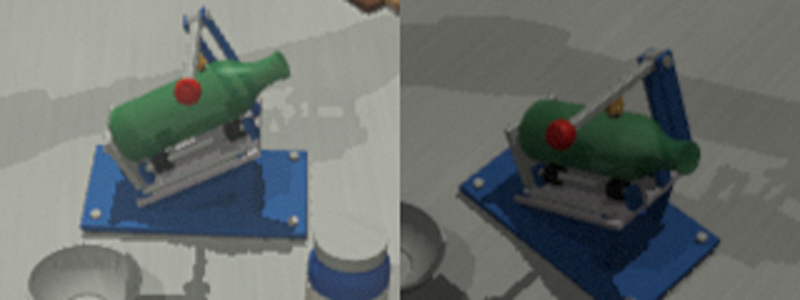

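The picture shows the bottle seated on the rollers with the arm lying across it, the knob at (188,92) in the side half and (560,133) in the scene half. The knob has not moved over the last 2 s. The gripper is well clear, so I'm handing in.

```bash
python3 -c "
from cell import env
print(env.sign_off())"
```

```text
the job is handed in; nothing more can be done
None
```

I handed the job in at about 28.5 s: the green bottle lies on the rollers, released with its base against the stop plate, and the scoring arm is down on the glass. The final pictures agree, but the wheel's contact force was not measured and no verdict came back.

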